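Sort ground bushes and blanks through the diverter

TASK

Sort the four freshly ground steel parts through the diverter on the bench: both short bushes must end in the round tub and both flat blanks in the square tray, so before you drop each part into the mouth set the lever to the chute that leads to its container. Leave the tall tube offcut standing where it is.

Things in the scene. Friction and masses are not known exactly. Their poses are not given: they have to be found in the camera images.
- bush_a: plain steel bush (short thick-walled ring) standing on end, outside diameter 32 mm, bore 20 mm, 32 mm tall, about 0.12 kg; origin: centre of its underside, z along its axis. The other bush is identical
- bush_b: plain steel bush (short thick-walled ring) standing on end, outside diameter 32 mm, bore 20 mm, 32 mm tall, about 0.12 kg; origin: centre of its underside, z along its axis. The other bush is identical
- blank_a: flat steel blank with two half-round ends and two dark hole marks, lying flat: 54 mm long (its x), 28 mm wide (its y, with flat parallel sides 26 mm long at the middle), 12 mm thick, about 0.11 kg; origin: centre of its underside. The other blank is identical
- blank_b: flat steel blank with two half-round ends and two dark hole marks, lying flat: 54 mm long (its x), 28 mm wide (its y, with flat parallel sides 26 mm long at the middle), 12 mm thick, about 0.11 kg; origin: centre of its underside. The other blank is identical
- offcut: steel tube offcut, like a bush but 60 mm tall (outside diameter 32, bore 20 mm), standing on end among the parts; not to be sorted. Origin: centre of its underside. A cork block and a brass hex nut, under 27 mm tall, also lie among the parts and stay there; neighbours are at least 80 mm apart centre to centre
- diverter: fixed two-way chute, 250 mm along y, x from -125 to +85 mm. Origin on the bench under the mouth's middle; y runs from chute to chute, lever on the -x side. Mouth: open steel collar on top, inside 88 (x) by 104 mm (y), rim 170 mm high. Below it a steel flap, hinged along x at y = 0, 78 mm high, closes one half: parts dropped in slide off it into the container on the open side. Clear plastic sides
- flap (a joint): angle of flap and lever, rad, -0.5 to 0.5 (end stops), 0 upright; positive leans to the diverter's +y. Flap and lever lean together: leaning to +y it sends parts to the -y container, leaning to -y to the +y container. Starts at any angle, stays where it is left (1 N at the knob moves it); push it to the stop
- lever_knob (a point): centre of the black ball, 28 mm across, on top of the lever (10 mm rod). It is at x = -88 mm in the diverter's frame and swings along the diverter's y on a radius of 135 mm about the hinge line (78 mm high): 213 mm high when upright, 196 mm high and 65 mm to the side at the stops. Push it sideways with closed fingers
- round_tub: black round tub, 104 mm in diameter, 40 mm tall, fixed under one chute of the diverter, at y = +58 or -58 mm in its frame (which side changes), seen through the clear plastic. Origin: centre of its underside
- square_tray: aluminium square open tray, 100 by 106 mm, 40 mm tall, fixed under the other chute of the diverter. Origin: centre of its underside

How it is judged:
By the outcome, as a careful person would: the job done as asked, in the order asked, and still so for the second after the job is handed in, with the robot touching nothing.
It also fails if it takes over 141 s, if anything falls off the work surface, if the arm or the gripper's body presses on something with over 40 N, if the wrist force passes 120 N, or if a joint passes its speed limit or range.

ROBOT

A 6-joint arm with a two-finger parallel gripper is mounted at the origin on the work surface. World frame = base frame: x ahead of the robot, y to its left, z up, the work surface at z = 0. Lengths are in m, angles in rad, forces in N, time in s.
With the tool pointing down it reaches from about 0.35 to 0.775 m from the base axis. Payload 7.3 kg.
Tool frame: the origin (TCP) lies at the centre of the arm's flange, where the gripper is bolted on; the fingertips stand 178 mm ahead of it and the grasp point (between the pads) lies 159 mm ahead of it (tip_extent is the distance from the TCP to the fingertips, in m); z points along the fingers, y is the line along which they close (so a half turn about z gives the same grasp; the last joint's range is limited). The gripper opens to 92 mm and grips with 3 to 60 N. Pads are 19 mm wide; open, the fingers measure 130 mm over their backs; the gripper's body (75 mm by 190 mm) begins 47 mm behind the grasp point.
Start: joints at [1.058, 0.342, 1.524, -0, 1.275, -0.146], TCP at [0.188, 0.49, 0.405] pointing down, gripper open.
Joint ranges: [-2.53, 2.53], [-0.77, 2.02], [0.04, 2.7], [-1, 4.14], [0.28, 2.66], [-3.11, 3.11]. Speed limits (rad/s): [2.57, 2.57, 3.14, 3.14, 3.14, 3.14].

INTERFACE

Orientations are given as [roll, pitch, yaw] about the fixed x, y, z axes, in that order (R = Rz(yaw) Ry(pitch) Rx(roll)).
In Python, from cell import * gives the robot as it stands.
- The arm moves only by the tool arm_command, never from a script. Its arguments are lists of equal length, an entry for each row: "xyz": the shift along the world's x, y, z in mm, a list of three; "spin": the turn about the world's z in degrees. In form: {"xyz": [[tx, ty, tz], ...], "spin": [spin, ...]}. A call has 1 to 20 rows; each row shifts and turns the commanded pose from where the row before left it; what a row does not reach is not made up. A row lasts 1/10 s, in which the tool goes at most 50 mm and 8.59 degrees, less where a joint would pass 70% of its speed; a pose out of reach is approached as far as the arm can. A call with a gripper value outside its range is refused whole. "jaw" is the opening, from -1 (shut) to 1 (fully open), set as the call begins (left out, the last holds). The fingers move at their own pace and stop on an object; "squeeze" is the grip in N (left out, the last holds). Time passes only in rows, so rows that do not move let the fingers close. It gives the time, the measured TCP pose, the force, the opening and the grip force at its end, in the units of the state.
- observe(): the state, without advancing time (a new reading comes with each control period).
- read_camera(name): name is "scene" or "side" or "wrist"; returns a dict with "img" (420x560x3 uint8, red, green, blue), "depth" (420x560 float32, m along the optical axis (not along the pixel's ray), 0 where there is no reading), "fx", "fy", "cx", "cy" (pixels), "dist_coeffs" ([k1, k2, p1, p2, k3] as OpenCV has them; the pictures are not rectified), "world_from_camera" (4x4, takes a point from camera to world coordinates). Camera axes: x right, y up, looking along -z (the intrinsics and any distortion apply to the point x, -y, -z); pixel columns grow to the right and rows downward; lengths in m; the calibration is good to about 2 mm. A picture is of the moment at which its call begins.
- hand_in(): hands the job in; it is judged then, once.
The state is a dict: "time": time; "qpos": joint angles; "qvel": joint speeds; "joint_efforts": joint torques, N m; "tool_pos": TCP position; "tool_rot": TCP orientation; "contact_force": force on the tool from outside, world axes, zero at the start; "torque": the same for the moment, N m; "opening": finger opening in m; "grip_force": force on a finger pad.
Only numpy, scipy, OpenCV 4.12 (cv2) and the standard library are available. Lean on these libraries where they do the work, as an engineer would, in place of code of your own. Each camera call takes 0.05 s, during which the arm holds its last target. There are 200 camera calls.

## Working session

There is one attempt and no reset: what is moved stays moved. The work goes in short steps, Python scripts to look and compute and a tool call to move; the robot and the scene stay as the last step left them, time stands still between calls to the robot, and variables do not carry over. Pictures are saved under pics/ and viewed, at most 14 in all, crops included, and the job is handed in when it is done.

Besides the shell and the picture viewer there is one more tool, called after ">>>" as a command line: name --pt "numbers of a row" for each row, then --argument value for the rest. arm_command: Moves the arm, as the interface text tells. Its arguments: {"type":"object","properties":{"xyz":{"type":"array","items":{"type":"array","items":{"type":"number"}}},"spin":{"type":"array","items":{"type":"number"}},"jaw":{"type":"number"},"squeeze":{"type":"number"}},"required":["xyz","spin"]}

```bash
ls; mkdir -p pics; cat > h.py <<'E'
from cell import *
import numpy as np, cv2
def cam(n):
    return read_camera(n)
def save(c,f): cv2.imwrite('pics/'+f,c['img'][:,:,::-1])
def cloud(c):
    h,w=c['depth'].shape
    u,v=np.meshgrid(np.arange(w),np.arange(h))
    K=np.array([[c['fx'],0,c['cx']],[0,c['fy'],c['cy']],[0,0,1]])
    p=cv2.undistortPoints(np.stack([u,v],-1).reshape(-1,1,2).astype(float),K,np.array(c['dist_coeffs'],float)).reshape(h,w,2)
    d=c['depth']
    P=np.stack([p[...,0]*d,-p[...,1]*d,-d,np.ones_like(d)],-1)
    return (P@np.array(c['world_from_camera']).T)[...,:3]
E
python3 - <<'E'
from h import *
print(observe())
for n in ['scene','side','wrist']:
    c=cam(n); save(c,n+'0.png'); np.savez(n+'0.npz',**c); print(n,c['world_from_camera'],c['fx'],c['dist_coeffs'])
E
```

```text
pics
{'time': 0.0, 'qpos': array([ 1.05799768e+00,  3.42730974e-01,  1.52498655e+00, -2.04803220e-05,
        1.27539286e+00, -1.46019747e-01]), 'qvel': array([ 0.00108541, -0.00079692, -0.00045025, -0.00013187,  0.00044532,
        0.00083101]), 'joint_efforts': array([-2.69729033e-03, -4.31249321e+01, -2.44215631e+01,  7.14535592e-02,
        5.60801430e-02, -9.43563828e-05]), 'tool_pos': array([0.1882002, 0.4899744, 0.4040511]), 'tool_rot': array([-3.14008822e+00, -2.01456986e-04,  2.77481958e+00]), 'contact_force': array([-0.57524839,  0.63084457, -0.28227933]), 'torque': array([ 0.00124628, -0.00887897, -0.01063107]), 'grip_force': 0.0, 'opening': 0.09193133737084193}
scene [[ 0.67818143 -0.37533767  0.6318161   1.22287603]
 [ 0.73470221  0.36594849 -0.57122182 -0.5865864 ]
 [-0.01681108  0.85158871  0.52394089  0.68296513]
 [ 0.          0.          0.          1.        ]] 481.08578621130334 [-0.03594649  0.          0.          0.          0.        ]
side [[-0.68277142 -0.49187721  0.54025919  1.10354649]
 [ 0.730506   -0.44584285  0.51728632  0.51523625]
 [-0.01357066  0.7478509   0.66372801  0.80764495]
 [ 0.          0.          0.          1.        ]] 402.7290179612796 [-0.08473474  0.          0.          0.          0.        ]
wrist [[ 3.58490636e-01 -8.94797762e-01 -2.66122959e-01  1.16247844e-01]
 [ 9.33532808e-01  3.43316072e-01  1.03201605e-01  5.18233098e-01]
 [-9.80276007e-04 -2.85431322e-01  9.58398664e-01  3.85108627e-01]
 [ 0.00000000e+00  0.00000000e+00  0.00000000e+00  1.00000000e+00]] 371.4506642928494 [-0.0319069  0.         0.         0.         0.       ]
```

View pics/scene0.png

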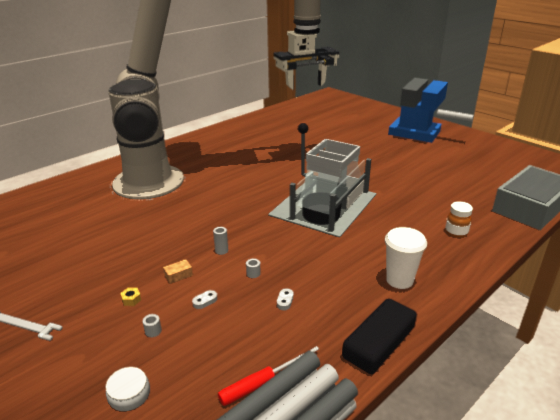

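View pics/side0.png

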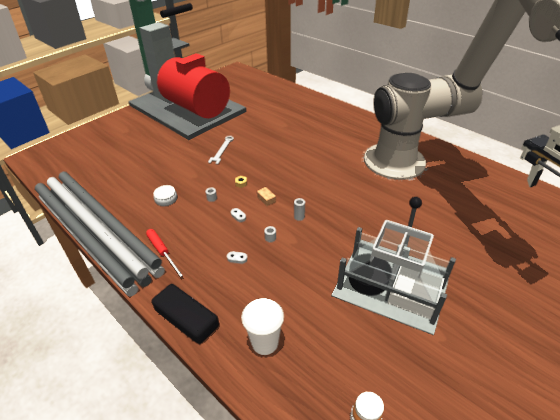

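The scene view shows bushes at about (253,268) and (152,326), blanks at (205,298) and (286,298), and the offcut at (220,240). The diverter is near (330,190), its knob is at (303,129), and the round tub is on the near-left side at (322,208).

```bash
python3 - <<'E'
from h import *
big={}
for n in ['scene','side']:
    c=dict(np.load(n+'0.npz')); P=cloud(c); z=P[...,2]
    m=((z>0.006)&(z<0.3)&(P[...,0]>0.2)&(P[...,0]<0.95)&(abs(P[...,1])<.6)&(c['depth']>0)).astype(np.uint8)
    k,lab,st,ce=cv2.connectedComponentsWithStats(m)
    for i in range(1,k):
        if st[i,4]<25: continue
        q=P[lab==i]; top=np.percentile(q[:,2],97); 
        t=q[q[:,2]>top-0.006]
        (cx,cy),(w,h),a=cv2.minAreaRect((t[:,:2]*1000).astype(np.float32))
        print(n,ce[i].round(),st[i,4],'top',top.round(3),'c',round(cx),round(cy),'size',round(w),round(h),'ang',round(a), 'mean',(t[:,:2].mean(0)*1000).round())
    im=c['img']; x0,y0=(265,115) if n=='scene' else (330,190)
    big[n]=cv2.resize(im[y0:y0+125,x0:x0+130],None,fx=4.4,fy=4.4,interpolation=cv2.INTER_CUBIC)
    cv2.imwrite(f'pics/div_{n}.png',big[n][:,:,::-1])
    hsv=im.max(2); sub=(slice(120,140),slice(293,313)) if n=='scene' else (slice(193,213),slice(405,427))
    mm=np.zeros(m.shape,bool); mm[sub]=hsv[sub]<45
    q=P[mm]; q=q[(q[:,2]>.12)&(q[:,2]<.25)]; print('knob',np.argwhere(mm).mean(0),len(q),np.median(q,0) if len(q) else 0)
    # rim
    q=P[(z>0.163)&(z<0.177)&(P[...,0]>0.2)&(P[...,0]<.95)&(abs(P[...,1])<.6)]
    r=cv2.minAreaRect((q[:,:2]*1000).astype(np.float32)); print('rim',r,len(q))
E
```

```text
scene [323.  72.] 169 top 0.299 c 239 536 size 46 23 ang 42 mean [241. 538.]
scene [328. 181.] 5195 top 0.171 c 464 279 size 151 117 ang 15 mean [462. 274.]
scene [521. 206.] 1426 top 0.072 c 869 588 size 25 132 ang 89 mean [871. 588.]
scene [459. 219.] 740 top 0.075 c 790 418 size 47 47 ang 48 mean [790. 417.]
scene [282. 212.] 29 top 0.008 c 424 161 size 23 48 ang 30 mean [423. 161.]
scene [220. 239.] 328 top 0.06 c 442 -56 size 29 30 ang 29 mean [443. -57.]
scene [403. 255.] 1938 top 0.115 c 801 159 size 80 79 ang 6 mean [802. 156.]
scene [253. 267.] 216 top 0.033 c 560 -58 size 31 29 ang 7 mean [561. -59.]
scene [177. 270.] 401 top 0.028 c 451 -183 size 54 36 ang 79 mean [ 452. -184.]
scene [130. 295.] 249 top 0.019 c 451 -300 size 39 40 ang 22 mean [ 451. -301.]
scene [284. 298.] 242 top 0.014 c 676 -69 size 28 57 ang 35 mean [676. -70.]
scene [204. 298.] 257 top 0.013 c 561 -190 size 53 31 ang 79 mean [ 561. -192.]
scene [379. 335.] 3132 top 0.046 c 881 -20 size 66 156 ang 6 mean [883. -26.]
scene [  5. 318.] 55 top 0.009 c 328 -518 size 38 15 ang 27 mean [ 329. -518.]
scene [1
[... 1221 characters left out ...]
] 132 top 0.017 c 561 -190 size 53 30 ang 83 mean [ 561. -189.]
side [270. 233.] 156 top 0.035 c 561 -56 size 29 31 ang 85 mean [561. -56.]
side [160. 247.] 322 top 0.028 c 792 -267 size 98 20 ang 81 mean [ 792. -265.]
side [236. 256.] 186 top 0.017 c 675 -68 size 32 54 ang 31 mean [676. -68.]
side [185. 313.] 2124 top 0.048 c 881 -18 size 65 156 ang 6 mean [881. -13.]
side [263. 324.] 1705 top 0.117 c 801 162 size 79 80 ang 60 mean [801. 163.]
side [367. 407.] 743 top 0.078 c 790 421 size 49 48 ang 23 mean [791. 421.]
knob [202.59375 414.9375 ] 96 [0.41011337 0.26243127 0.22031365]
rim ((469.8565368652344, 282.91021728515625), (140.10829162597656, 112.57156372070312), 16.00196075439453) 647
```

```bash
python3 - <<'E'
import cv2,numpy as np
a=cv2.imread('pics/div_scene.png');b=cv2.imread('pics/div_side.png')
s=400/a.shape[1]
cv2.imwrite('pics/div.png',np.hstack([cv2.resize(i,(400,385)) for i in (a,b)]))
E
```

```text
(no output)
```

View pics/div.png

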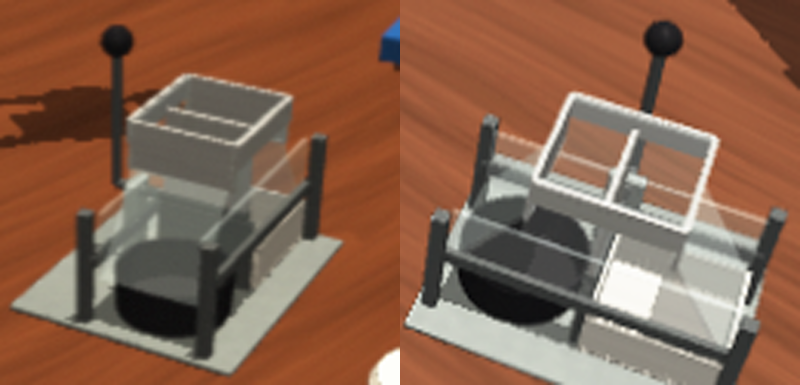

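The enlargement shows the black tub under the -y chute and the aluminium tray under the +y chute, with the lever on the robot side. The flap edge is about mid-mouth, so the lever is close to upright. Next I'll fit the diverter frame.

```bash
python3 - <<'E'
from h import *
Q=[]
for n in ['scene','side']:
    c=dict(np.load(n+'0.npz')); P=cloud(c); z=P[...,2]
    a=np.radians(15.5); R=np.array([[np.cos(a),np.sin(a)],[-np.sin(a),np.cos(a)]])
    ctr=np.array([.485,.285])
    l=(P[...,:2]-ctr)@R.T
    m=(z>0.164)&(z<0.177)&(l[...,0]>-.062)&(l[...,0]<.07)&(abs(l[...,1])<.08)
    q=P[m]; r=cv2.minAreaRect((q[:,:2]*1000).astype(np.float32)); print('rim',r,len(q)); 
    kb=(z>0.195)&(z<.25)&(np.hypot(P[...,0]-.41,P[...,1]-.256)<.05)
    k=P[kb]; 
    f=lambda s:None
    from scipy.optimize import least_squares
    s=least_squares(lambda p:np.linalg.norm(k-p,axis=1)-.014,k.mean(0)-np.array(c['world_from_camera'])[:3,2]*.008,loss='soft_l1',f_scale=.002); print('knob',s.x,len(k))
    kk=l[kb]; print('knob local med',np.median(kk,0))
    # base plate
    b=(z>0.002)&(z<0.012)&(l[...,0]>-.15)&(l[...,0]<.13)&(abs(l[...,1])<.2)
    print('base',cv2.minAreaRect((P[b][:,:2]*1000).astype(np.float32)),b.sum())
    for (x,y) in [(.561,-.190),(.676,-.069)]:
        m=(z>.006)&(z<.025)&(np.hypot(P[...,0]-x,P[...,1]-y)<.04)
        d=P[m][:,:2]; d=d-d.mean(0); w,v=np.linalg.eigh(d.T@d); print('blank long axis',np.degrees(np.arctan2(v[1,1],v[0,1])),np.sqrt(w/len(d))*1000)
E
```

```text
rim ((485.9241638183594, 284.30548095703125), (105.36954498291016, 117.65794372558594), 15.112820625305176) 330
knob [0.40124721 0.25847285 0.21240975] 97
knob local med [-0.08337196 -0.0105766 ]
base ((474.5146484375, 280.7939453125), (277.4620666503906, 390.1278076171875), 16.21825408935547) 1516
blank long axis 85.11022303062435 [ 8.54045129 14.65909073]
blank long axis 124.49031692542553 [ 7.82901059 15.15594318]
rim ((485.4938049316406, 287.39471435546875), (107.57308959960938, 112.57156372070312), 16.00196075439453) 575
knob [0.40203501 0.25957039 0.21321596] 125
knob local med [-0.07959405 -0.00203333]
base ((475.1710510253906, 282.25), (279.75396728515625, 399.88409423828125), 15.426682472229004) 3687
blank long axis 81.64807776637616 [ 8.82248903 15.3132292 ]
blank long axis 121.18653409503776 [ 8.89289252 14.49545803]
```

>>> arm_command --pt "0 0 20" --pt "23 -29 16" --pt "23 -29 0" --pt "23 -29 0" --pt "23 -29 0" --pt "23 -29 0" --pt "23 -29 0" --pt "23 -29 0" --pt "23 -29 0" --pt "23 -29 0" --pt "23 -26 0" --pt "0 0 -20" --pt "0 0 -27" --pt "0 0 -27" --pt "0 0 0" --pt "0 0 0" --spin '[0,3.65,3.65,3.65,3.65,3.65,3.65,3.65,3.65,3.65,3.65,0,0,0,0,0]' --jaw -1 --squeeze 30

```text
time: 1.75
tool_pos: [0.4184, 0.2032, 0.3671]
tool_rot: [3.142, -0.001, -2.871]
contact_force: [-0.4, -0.1, -0.4]
opening: 0.0003
grip_force: 0.0
```

>>> arm_command --pt "-4 14.5 0" --pt "-4 14.5 0" --pt "-4 14.5 0" --pt "-4 14.5 0" --pt "-4 14.5 0" --pt "-1.3 4.8 0" --pt "-1.3 4.8 0" --pt "0 0 0" --spin '[0,0,0,0,0,0,0,0]'

```text
time: 2.55
tool_pos: [0.3957, 0.2854, 0.3674]
tool_rot: [3.141, 0.001, -2.871]
contact_force: [0.7, -0.4, 0.4]
opening: 0.0003
grip_force: 0.0
```

```bash
cat > k.py <<'E'
from h import *
import sys
from scipy.optimize import least_squares
t=sys.argv[1]
ims=[]
for n in ['scene','side']:
    c=cam(n); im=c['img']; x0,y0=(265,115) if n=='scene' else (330,190)
    ims.append(cv2.resize(im[y0-25:y0+125,x0:x0+130],(400,460),interpolation=cv2.INTER_CUBIC))
cv2.imwrite(f'pics/k{t}.png',np.hstack(ims)[:,:,::-1])
o=observe(); print(o['time'],o['contact_force'])
E
python3 k.py 1
```

```text
2.65 [-0.12972905 -0.58610759 -0.0222189 ]
```

View pics/k1.png

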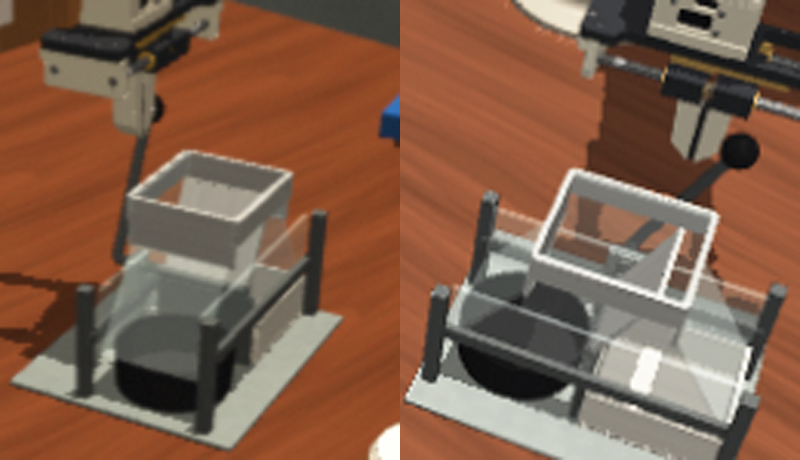

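The knob has moved well to +y (side crop (740,150)) but isn't at the stop yet, so I'll push on until there is force.

>>> arm_command --pt "-1.1 3.9 0" --pt "-1.1 3.9 0" --pt "-0.8 2.9 0" --pt "-0.5 1.9 0" --pt "0 0 0" --spin '[0,0,0,0,0]'

```text
time: 3.15
tool_pos: [0.3925, 0.297, 0.3666]
tool_rot: [-3.138, -0.0, -2.871]
contact_force: [2.6, -8.5, 0.4]
opening: 0.0005
grip_force: 3.9
```

>>> arm_command --pt "4 -14.5 0" --pt "0 0 30" --pt "0 0 30" --pt "16.4 -34 0" --pt "16.4 -34 0" --pt "16.4 -34 0" --pt "16.4 -34 0" --pt "16.4 -34 0" --pt "16.4 -34 0" --pt "16.4 -34 0" --pt "16.4 -34 0" --pt "16.4 -34 -30" --pt "16.4 -34 -30" --pt "0 0 0" --pt "0 0 0" --spin '[0,0,0,0,0,0,0,0,0,0,0,0,0,0,0]' --jaw 0.15 --squeeze 45

```text
time: 4.65
tool_pos: [0.5602, -0.0571, 0.3659]
tool_rot: [3.14, -0.002, -2.873]
contact_force: [0.1, -0.0, -0.2]
opening: 0.0528
grip_force: 0.0
```

```bash
python3 - <<'E'
from h import *
c=cam('wrist'); save(c,'w1.png'); P=cloud(c); z=P[...,2]
m=((z>0.006)&(z<.07)&(c['depth']>0)).astype(np.uint8)
k,lab,st,ce=cv2.connectedComponentsWithStats(m)
for i in range(1,k):
    if st[i,4]<100: continue
    q=P[lab==i]; top=np.percentile(q[:,2],95); t=q[q[:,2]>top-.005]
    print(ce[i].round(),st[i,4],top.round(3),cv2.minAreaRect((t[:,:2]*1000).astype(np.float32)))
print(observe()['tool_pos'])
E
```

```text
[38.  2.] 130 0.018 ((466.1659240722656, -295.0108337402344), (1.1492629051208496, 23.706878662109375), 15.712142944335938)
[174.  21.] 2881 0.028 ((450.512939453125, -181.8643341064453), (55.81450271606445, 33.83481979370117), 79.29386901855469)
[329.  45.] 1565 0.062 ((441.5918273925781, -54.66924285888672), (31.035093307495117, 30.61370086669922), 8.34860897064209)
[541. 192.] 7351 0.049 ((547.754150390625, 189.46359252929688), (61.75328063964844, 13.763714790344238), 4.682869911193848)
[ 12. 110.] 883 0.033 ((558.892578125, -300.8533630371094), (28.420007705688477, 10.636585235595703), 6.502565383911133)
[143. 145.] 1764 0.014 ((560.8601684570312, -189.38682556152344), (54.29494094848633, 28.6506404876709), 85.01375579833984)
[285. 187.] 920 0.034 ((560.4332885742188, -56.327354431152344), (30.828153610229492, 30.50348663330078), 60.84770202636719)
[250. 284.] 886 0.014 ((669.1920776367188, -64.20003509521484), (25.827089309692383, 41.33405303955078), 14.105154991149902)
[ 23. 338.] 207 0.027 ((788.7018432617188, -273.4586486816406), (25.409387588500977, 12.849130630493164), 14.763908386230469)
[ 0.5601958  -0.05630393  0.36701102]
```

View pics/w1.png

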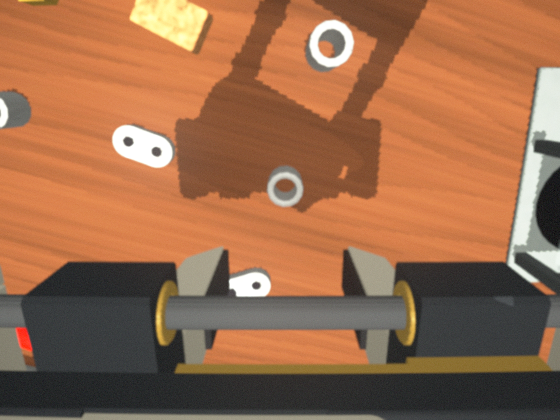

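The wrist view shows the bush at (285,187), measured at (560,-56) mm, directly under the tool. The blank at (143,145) has its long axis at 85°.

>>> arm_command --pt "0 0 -35" --pt "0 0 -35" --pt "0 0 -35" --pt "0 0 -35" --pt "0 0 -25" --pt "0 0 -17" --pt "0 0 0" --spin '[0,0,0,0,0,0,0]'

```text
time: 5.4
tool_pos: [0.5597, -0.0552, 0.184]
tool_rot: [3.14, -0.002, -2.87]
contact_force: [-0.8, -0.2, -0.2]
opening: 0.0528
grip_force: 0.0
```

>>> arm_command --pt "0 0 0" --pt "0 0 0" --pt "0 0 0" --pt "0 0 0" --pt "0 0 0" --pt "0 0 0" --spin '[0,0,0,0,0,0]' --jaw -1

```text
time: 6.0
tool_pos: [0.5606, -0.0566, 0.1863]
tool_rot: [-3.141, 0.003, -2.872]
contact_force: [-0.3, 1.9, 7.3]
opening: 0.0318
grip_force: 45.0
```

>>> arm_command --pt "0 0 40" --pt "0 0 45" --pt "0 0 45" --pt "-6.9 32.2 42" --pt "-6.9 32.2 42" --pt "-6.9 32.2 0" --pt "-6.9 32.2 0" --pt "-6.9 32.2 0" --pt "-6.9 32.2 0" --pt "-6.9 32.2 0" --pt "-6.9 32.2 0" --pt "-6.9 32.2 0" --pt "-6.9 32.2 0" --pt "0 0 -25" --pt "0 0 -21" --pt "0 0 0" --pt "0 0 0" --spin '[0,0,0,0,0,0,0,0,0,0,0,0,0,0,0,0,0]'

```text
time: 7.7
tool_pos: [0.4921, 0.2611, 0.3479]
tool_rot: [3.142, -0.0, -2.872]
contact_force: [1.0, 0.1, -0.7]
opening: 0.031
grip_force: 45.0
```

```bash
python3 k.py 2
```

```text
7.8 [ 0.60255912  0.46399919 -0.32522308]
```

View pics/k2.png

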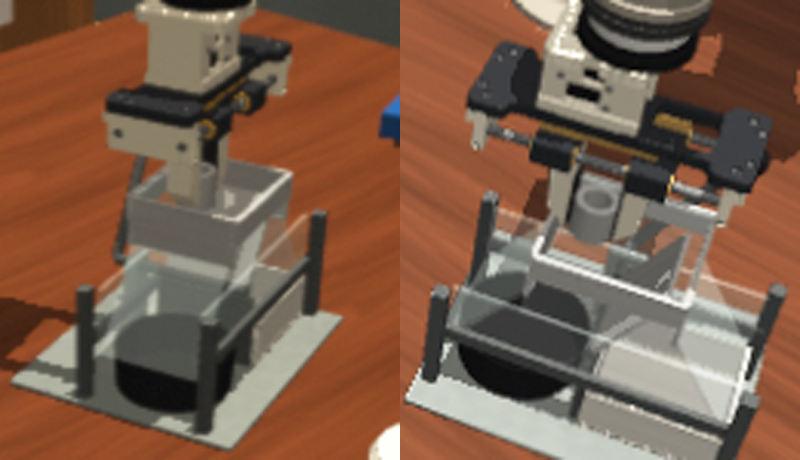

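The bush is held over the -y half of the mouth and the flap is leaning to +y, so I can release it.

>>> arm_command --pt "-1 3 2" --pt "0 0 0" --pt "0 0 0" --spin '[0,0,0]'

```text
time: 8.1
tool_pos: [0.4911, 0.2643, 0.3501]
tool_rot: [3.141, 0.001, -2.871]
contact_force: [0.3, -0.0, -1.9]
opening: 0.032
grip_force: 45.0
```

>>> arm_command --pt "0 0 0" --pt "0 0 0" --pt "0 0 0" --pt "0 0 0" --pt "0 0 0" --pt "0 0 40" --pt "0 0 20" --pt "0 0 0" --spin '[0,0,0,0,0,0,0,0]' --jaw 0.0

```text
time: 8.9
tool_pos: [0.4914, 0.2644, 0.4126]
tool_rot: [3.141, 0.006, -2.871]
contact_force: [0.4, -0.3, 0.2]
opening: 0.0461
grip_force: 0.0
```

```bash
python3 k.py 3; python3 -c "
from cell import *;print(observe()['tool_pos'])"
```

```text
9.0 [-0.33280256  0.80399114 -0.61554187]
[0.49088471 0.26417631 0.40918856]
```

View pics/k3.png

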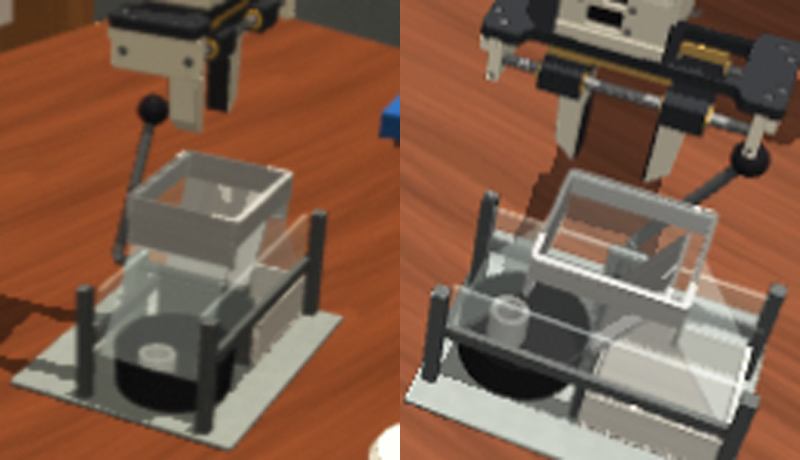

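The bush is standing in the round tub (side crop (510,320)). Next is the second bush.

>>> arm_command --pt "4.7 -38.5 0" --pt "4.7 -38.5 0" --pt "4.7 -38.5 0" --pt "4.7 -38.5 0" --pt "4.7 -38.5 0" --pt "4.7 -38.5 0" --pt "4.7 -38.5 0" --pt "4.7 -38.5 0" --pt "4.7 -38.5 0" --pt "4.7 -38.5 0" --pt "4.7 -38.5 0" --pt "4.7 -38.5 0" --pt "4.7 -38.5 -10" --pt "4.7 -38.5 -20" --pt "4.7 -38.5 -20" --pt "0 0 0" --pt "0 0 0" --spin '[0,0,0,0,0,0,0,0,0,0,0,0,0,0,0,0,0]' --jaw 0.15

```text
time: 10.7
tool_pos: [0.5611, -0.3138, 0.3568]
tool_rot: [3.138, -0.003, -2.873]
contact_force: [-0.1, -0.5, 0.1]
opening: 0.0524
grip_force: 0.0
```

```bash
cat > w.py <<'E'
from h import *
c=cam('wrist'); P=cloud(c); z=P[...,2]
m=((z>0.006)&(z<.07)&(c['depth']>0)).astype(np.uint8)
k,lab,st,ce=cv2.connectedComponentsWithStats(m)
for i in range(1,k):
    if st[i,4]<100: continue
    q=P[lab==i]; top=np.percentile(q[:,2],95); t=q[q[:,2]>top-.005]
    print(ce[i].round(),st[i,4],top.round(3),cv2.minAreaRect((t[:,:2]*1000).astype(np.float32)))
o=observe();print(o['tool_pos'],o['tool_rot'])
E
python3 w.py
```

```text
[336.  62.] 1841 0.02 ((448.55279541015625, -299.8686218261719), (35.30801773071289, 39.807376861572266), 15.414523124694824)
[469. 103.] 3319 0.028 ((449.93798828125, -182.5711669921875), (55.839927673339844, 34.45596694946289), 78.29126739501953)
[284. 188.] 982 0.034 ((560.43798828125, -313.2530822753906), (30.777528762817383, 30.719837188720703), 15.998685836791992)
[412. 220.] 1570 0.014 ((561.2200927734375, -189.48577880859375), (54.0042839050293, 28.211332321166992), 84.70152282714844)
[148. 243.] 2831 0.032 ((644.6834106445312, -421.5760498046875), (33.63724899291992, 64.6814956665039), 9.496464729309082)
[ 0.5613628  -0.31296114  0.3581394 ] [ 3.13918563e+00 -1.37722018e-03 -2.87170847e+00]
```

>>> arm_command --pt "0 0 -35" --pt "0 0 -35" --pt "0 0 -35" --pt "0 0 -30" --pt "0 0 -22" --pt "0 0 -15" --pt "0 0 0" --spin '[0,0,0,0,0,0,0]'

```text
time: 11.45
tool_pos: [0.5613, -0.3119, 0.186]
tool_rot: [3.139, -0.002, -2.87]
contact_force: [-0.2, 1.6, 0.1]
opening: 0.0528
grip_force: 0.0
```

>>> arm_command --pt "0 0 0" --pt "0 0 0" --pt "0 0 0" --pt "0 0 0" --pt "0 0 0" --spin '[0,0,0,0,0]' --jaw -1

```text
time: 11.95
tool_pos: [0.5619, -0.3134, 0.1889]
tool_rot: [-3.14, 0.002, -2.871]
contact_force: [-0.3, 1.8, 6.2]
opening: 0.0306
grip_force: 45.0
```

>>> arm_command --pt "0 0 40" --pt "0 0 45" --pt "0 0 45" --pt "0 0 45" --pt "-4.7 38.5 42" --pt "-4.7 38.5 0" --pt "-4.7 38.5 0" --pt "-4.7 38.5 0" --pt "-4.7 38.5 0" --pt "-4.7 38.5 0" --pt "-4.7 38.5 0" --pt "-4.7 38.5 0" --pt "-4.7 38.5 0" --pt "-4.7 38.5 0" --pt "-4.7 38.5 0" --pt "-4.7 38.5 0" --pt "-4.7 38.5 0" --pt "-4.7 38.5 0" --pt "-4.7 38.5 0" --pt "0 0 0" --spin '[0,0,0,0,0,0,0,0,0,0,0,0,0,0,0,0,0,0,0,0]'

```text
time: 13.95
tool_pos: [0.4905, 0.2631, 0.399]
tool_rot: [3.14, 0.0, -2.867]
contact_force: [-0.1, -1.6, -1.2]
opening: 0.0305
grip_force: 45.0
```

>>> arm_command --pt "-14 -4 -25" --pt "0 0 -22" --pt "0 0 0" --pt "0 0 0" --spin '[0,0,0,0]'

```text
time: 14.35
tool_pos: [0.478, 0.255, 0.3526]
tool_rot: [-3.142, -0.0, -2.872]
contact_force: [-0.2, -0.2, -0.5]
opening: 0.0305
grip_force: 45.0
```

>>> arm_command --pt "0 0 0" --pt "0 0 0" --pt "0 0 0" --pt "0 0 0" --pt "0 0 0" --pt "0 0 40" --pt "0 0 40" --pt "0 0 0" --spin '[0,0,0,0,0,0,0,0]' --jaw 0.0

```text
time: 15.15
tool_pos: [0.4782, 0.2557, 0.4378]
tool_rot: [3.141, 0.011, -2.871]
contact_force: [0.3, 0.3, -0.4]
opening: 0.0459
grip_force: 0.0
```

```bash
python3 k.py 4; python3 -c "
from cell import *;print(observe()['tool_pos'])"
```

```text
15.25 [-1.19145652  0.48454281 -0.26790685]
[0.47753172 0.25541335 0.43296212]
```

View pics/k4.png

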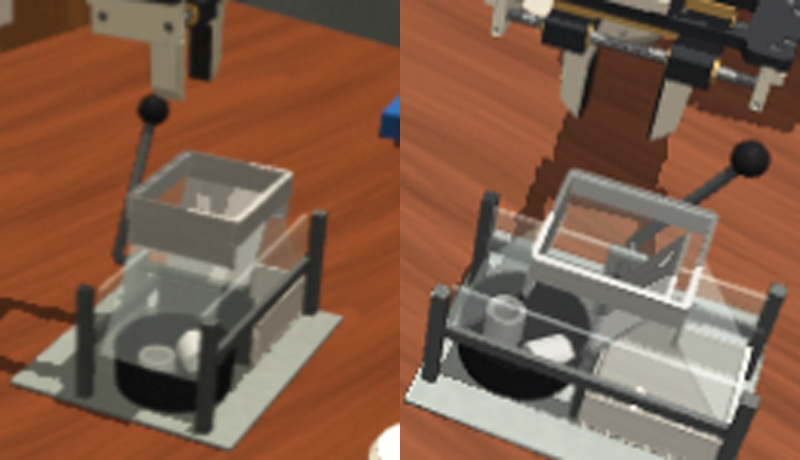

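Both bushes are in the round tub, at (505,320) and (550,350) in the side crop. Now I'll push the lever the other way.

>>> arm_command --pt "-21 21.4 0" --pt "-21 21.4 0" --pt "-21 21.4 0" --pt "-21 21.4 0" --pt "-21 21.4 0" --pt "0 0 -25" --pt "0 0 -25" --pt "0 0 -18" --pt "0 0 0" --pt "0 0 0" --spin '[0,0,0,0,0,0,0,0,0,0]' --jaw -1

```text
time: 16.25
tool_pos: [0.3726, 0.3623, 0.3636]
tool_rot: [-3.141, -0.002, -2.871]
contact_force: [-0.1, 0.3, 0.2]
opening: 0.0001
grip_force: 0.0
```

>>> arm_command --pt "4 -14.5 0" --pt "4 -14.5 0" --pt "4 -14.5 0" --pt "4 -14.5 0" --pt "4 -14.5 0" --pt "4 -14.5 0" --pt "4 -14.5 0" --pt "4 -14.5 0" --pt "1.3 -4.8 0" --pt "1.3 -4.8 0" --pt "1.1 -3.9 0" --pt "0 0 0" --spin '[0,0,0,0,0,0,0,0,0,0,0,0]'

```text
time: 17.45
tool_pos: [0.4084, 0.2326, 0.3642]
tool_rot: [-3.141, -0.0, -2.872]
contact_force: [0.2, 0.5, -0.5]
opening: 0.0004
grip_force: 0.0
```

>>> arm_command --pt "1.1 -3.9 0" --pt "0.8 -2.9 0" --pt "0.5 -1.9 0" --pt "0 0 0" --spin '[0,0,0,0]'

```text
time: 17.85
tool_pos: [0.4101, 0.2261, 0.3642]
tool_rot: [3.135, 0.001, -2.871]
contact_force: [-3.7, 14.3, -1.4]
opening: 0.0002
grip_force: 7.3
```

>>> arm_command --pt "-4 14.5 0" --pt "0 0 30" --pt "0 0 30" --pt "11.9 -33.1 0" --pt "11.9 -33.1 0" --pt "11.9 -33.1 0" --pt "11.9 -33.1 0" --pt "11.9 -33.1 0" --pt "11.9 -33.1 0" --pt "11.9 -33.1 0" --pt "11.9 -33.1 0" --pt "11.9 -33.1 0" --pt "11.9 -33.1 0" --pt "11.9 -33.1 0" --pt "11.9 -33.1 -30" --pt "11.9 -33.1 -30" --pt "0 0 0" --pt "0 0 0" --spin '[0,0,0,-8.5,-8.5,-8.5,-8.5,-8.5,-8.5,-8.5,-8.5,-8.5,-8.5,-8.5,-8.5,-8.5,0,0]' --jaw 0.15

```text
time: 19.65
tool_pos: [0.5613, -0.1921, 0.3631]
tool_rot: [-3.139, -0.001, 1.484]
contact_force: [-0.9, 0.5, 0.6]
opening: 0.0528
grip_force: 0.0
```

```bash
python3 w.py; python3 k.py 5
```

```text
[411.  28.] 2174 0.014 ((675.6091918945312, -67.62679290771484), (28.765451431274414, 53.188941955566406), 33.43133544921875)
[113.  30.] 2724 0.062 ((441.79736328125, -55.03184509277344), (31.84545135498047, 30.937522888183594), 10.862222671508789)
[536. 224.] 3026 0.027 ((791.1573486328125, -262.87750244140625), (89.17657470703125, 21.098417282104492), 81.3499984741211)
[163. 186.] 2715 0.028 ((450.8360290527344, -182.44261169433594), (56.12603759765625, 33.609375), 78.90333557128906)
[286. 181.] 1578 0.014 ((561.4654541015625, -189.57347106933594), (53.43031311035156, 27.2242374420166), 84.38848114013672)
[ 0.56144344 -0.19131262  0.36441342] [-3.14150649e+00 -3.55583245e-04  1.48479339e+00]
19.8 [-0.20058065 -0.31920777  0.32778948]
```

View pics/k5.png

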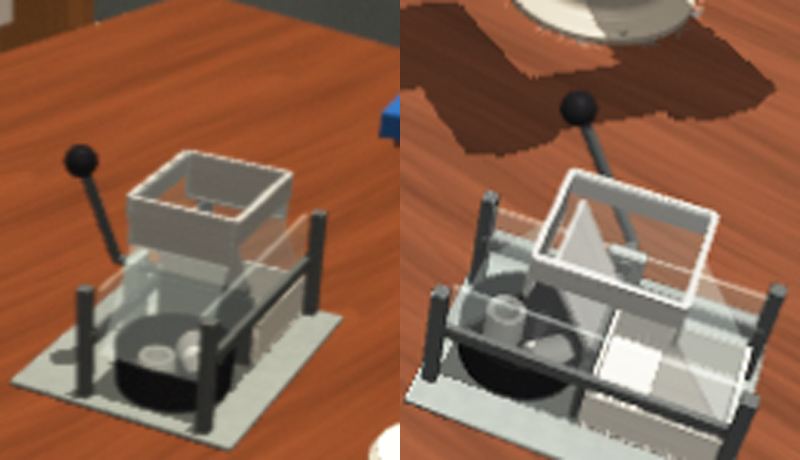

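The lever now leans fully to -y (knob at (80,160) and (578,108)) and the flap covers the tub side. The bushes are still in the tub.

>>> arm_command --pt "0 2 -35" --pt "0 0 -35" --pt "0 0 -35" --pt "0 0 -35" --pt "0 0 -22" --pt "0 0 -16" --pt "0 0 0" --pt "0 0 0" --spin '[0,0,0,0,0,0,0,0]'

```text
time: 20.6
tool_pos: [0.5619, -0.189, 0.1875]
tool_rot: [3.14, 0.001, 1.485]
contact_force: [-0.7, -0.5, 1.5]
opening: 0.0529
grip_force: 0.0
```

```bash
cat > z.py <<'E'
from cell import *; import numpy as np
for i in range(3): read_camera('wrist'); o=observe(); print(np.round(o['tool_pos'],4),o['contact_force'].round(1))
E
python3 z.py
```

```text
[ 0.5621 -0.1893  0.188 ] [ 0.1 -0.8  1.3]
[ 0.5621 -0.1894  0.1881] [ 1.3  0.  -0.6]
[ 0.562  -0.1895  0.1879] [-0.  -0.1  0. ]
```

>>> arm_command --pt "0 0 -4" --pt "0 0 -3" --pt "0 0 0" --pt "0 0 0" --spin '[0,0,0,0]'

```text
time: 21.15
tool_pos: [0.5613, -0.1896, 0.179]
tool_rot: [-3.141, -0.0, 1.483]
contact_force: [0.4, 0.4, 0.2]
opening: 0.053
grip_force: 0.0
```

>>> arm_command --pt "0 0 0" --pt "0 0 0" --pt "0 0 0" --pt "0 0 0" --pt "0 0 0" --spin '[0,0,0,0,0]' --jaw -1

```text
time: 21.65
tool_pos: [0.5614, -0.1896, 0.1792]
tool_rot: [3.141, 0.0, 1.483]
contact_force: [0.5, 0.4, -0.2]
opening: 0.0275
grip_force: 45.0
```

>>> arm_command --pt "0 0 20" --pt "0 0 40" --pt "0 0 0" --spin '[0,0,0]'

```text
time: 21.95
tool_pos: [0.5629, -0.1902, 0.2439]
tool_rot: [3.133, 0.003, 1.483]
contact_force: [1.6, -0.6, -0.4]
opening: 0.0276
grip_force: 45.0
```

>>> arm_command --pt "0 0 42" --pt "0 0 42" --pt "-5.8 35.2 42" --pt "-5.8 35.2 42" --pt "-5.8 35.2 0" --pt "-5.8 35.2 0" --pt "-5.8 35.2 0" --pt "-5.8 35.2 0" --pt "-5.8 35.2 0" --pt "-5.8 35.2 0" --pt "-5.8 35.2 0" --pt "-5.8 35.2 0" --pt "-5.8 35.2 0" --pt "-5.8 35.2 0" --pt "-5.8 35.2 0" --pt "-5.8 35.2 0" --pt "0 0 -25" --pt "0 0 -20" --pt "0 0 0" --pt "0 0 0" --spin '[0,0,-4.96,-4.96,-4.96,-4.96,-4.96,-4.96,-4.96,-4.96,-4.96,-4.96,-4.96,-4.96,-4.96,-4.96,0,0,0,0]'

```text
time: 23.95
tool_pos: [0.4814, 0.2966, 0.3543]
tool_rot: [3.141, 0.001, 0.271]
contact_force: [-0.0, -0.4, -0.3]
opening: 0.0277
grip_force: 45.0
```

```bash
python3 z.py;python3 k.py 6
```

```text
[0.4816 0.2966 0.3551] [ 0.1 -0.8 -0.5]
[0.4817 0.2966 0.3555] [ 0.2  0.2 -0.8]
[0.4817 0.2965 0.3556] [ 0.1  0.3 -0.1]
24.2 [-0.00047194 -0.08817584 -0.38454708]
```

View pics/k6.png

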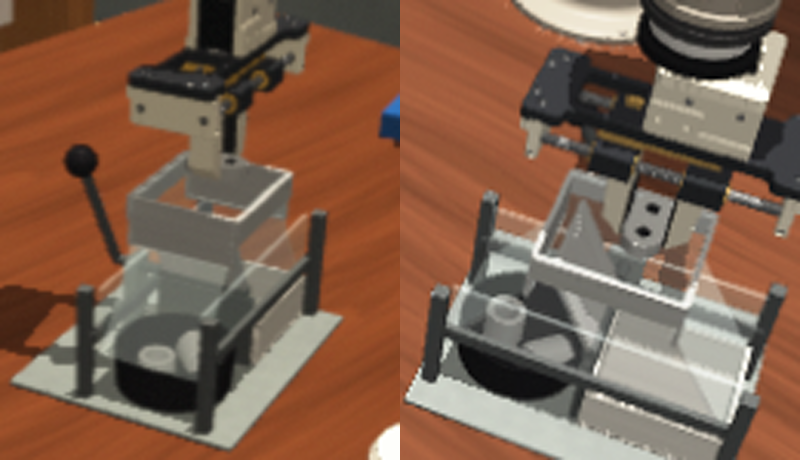

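The blank is level, aligned along the mouth over its +y half. I'll shift it slightly to +y and release.

>>> arm_command --pt "-1.6 5.8 -3" --pt "0 0 0" --pt "0 0 0" --spin '[0,0,0]'

```text
time: 24.5
tool_pos: [0.4796, 0.3027, 0.3514]
tool_rot: [3.141, 0.0, 0.272]
contact_force: [1.0, -0.4, -0.9]
opening: 0.0274
grip_force: 45.0
```

>>> arm_command --pt "0 0 0" --pt "0 0 0" --pt "0 0 0" --pt "0 0 0" --pt "0 0 0" --pt "0 0 40" --pt "0 0 20" --pt "0 0 0" --spin '[0,0,0,0,0,0,0,0]' --jaw -0.05

```text
time: 25.3
tool_pos: [0.4801, 0.3027, 0.4147]
tool_rot: [-3.141, -0.007, 0.271]
contact_force: [-0.1, 0.5, -0.2]
opening: 0.0439
grip_force: 0.0
```

```bash
python3 z.py;python3 k.py 7
```

```text
[0.4798 0.3025 0.4126] [-0.9 -1.  -1.3]
[0.4795 0.3024 0.4112] [ 0.2 -0.6  0.2]
[0.4794 0.3023 0.4104] [ 0.3 -0.4  0.1]
25.55 [ 0.32484564 -0.28771533 -0.19523439]
```

View pics/k7.png

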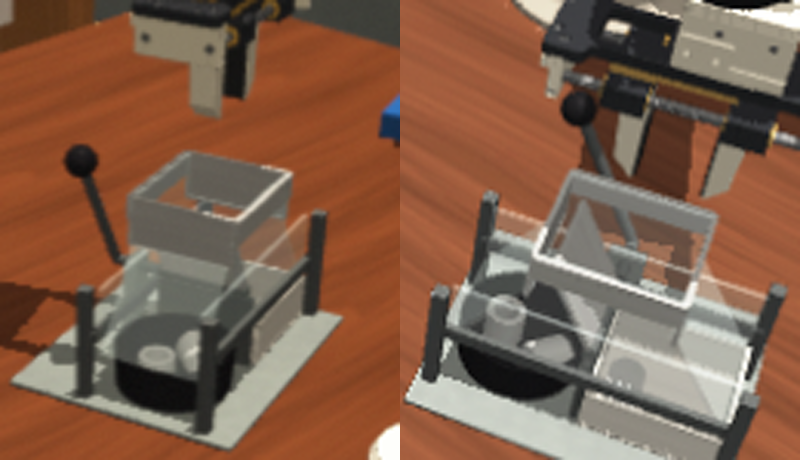

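The first blank is in the tray (625,375). Next is the last blank.

>>> arm_command --pt "16.4 -30.9 0" --pt "16.4 -30.9 0" --pt "16.4 -30.9 0" --pt "16.4 -30.9 0" --pt "16.4 -30.9 0" --pt "16.4 -30.9 0" --pt "16.4 -30.9 0" --pt "16.4 -30.9 0" --pt "16.4 -30.9 0" --pt "16.4 -30.9 0" --pt "16.4 -30.9 -20" --pt "16.4 -30.9 -30" --pt "0 0 0" --pt "0 0 0" --spin '[-6,-6,-6,-6,-6,-6,-6,-6,-6,-6,-6,-6,0,0]' --jaw 0.15

```text
time: 26.95
tool_pos: [0.6764, -0.0689, 0.359]
tool_rot: [3.139, 0.003, -0.986]
contact_force: [-0.3, -0.1, 1.1]
opening: 0.053
grip_force: 0.0
```

```bash
python3 w.py; python3 z.py
```

```text
[51. 94.] 18439 0.047 ((879.6756591796875, -19.94122314453125), (66.57463073730469, 155.9330291748047), 5.909670352935791)
[191.  19.] 419 0.018 ((813.4114379882812, -141.28457641601562), (40.790313720703125, 6.877443313598633), 79.57801818847656)
[285. 183.] 1636 0.014 ((675.3744506835938, -67.51606750488281), (27.462608337402344, 54.19770050048828), 33.83320999145508)
[543. 220.] 1780 0.028 ((452.7292175292969, -173.43310546875), (37.7889518737793, 35.34830093383789), 76.70230865478516)
[ 30. 285.] 180 0.055 ((822.7218017578125, 134.65708923339844), (15.864302635192871, 1.356447696685791), 43.410526275634766)
[ 0.67643046 -0.06801331  0.36075194] [ 3.14072577e+00  1.43158593e-03 -9.84369518e-01]
[ 0.6764 -0.0674  0.3619] [0.6 0.1 1.3]
[ 0.6764 -0.0671  0.3625] [ 0.1 -0.1  0.6]
[ 0.6764 -0.067   0.3628] [-0.   0.5 -0.1]
```

Well aligned: yaw -56.4°, so the grip line is at 33.6°.

>>> arm_command --pt "-1 0 -35" --pt "0 0 -35" --pt "0 0 -35" --pt "0 0 -35" --pt "0 0 -20" --pt "0 0 -12" --pt "0 0 0" --pt "0 0 0" --spin '[0,0,0,0,0,0,0,0]'

```text
time: 27.95
tool_pos: [0.676, -0.068, 0.191]
tool_rot: [-3.14, -0.002, -0.985]
contact_force: [0.3, -0.5, 0.3]
opening: 0.0529
grip_force: 0.0
```

```bash
python3 z.py
```

```text
[ 0.6761 -0.0682  0.1914] [ 0.7 -0.1  0.5]
[ 0.6761 -0.0683  0.1915] [ 0.4  0.4 -0. ]
[ 0.676  -0.0683  0.1913] [-1.1 -0.3  0.4]
```

>>> arm_command --pt "0 0 -5" --pt "0 0 -5" --pt "0 0 0" --pt "0 0 0" --spin '[0,0,0,0]'

```text
time: 28.5
tool_pos: [0.6754, -0.0684, 0.1791]
tool_rot: [3.141, 0.0, -0.985]
contact_force: [0.1, 0.0, -0.0]
opening: 0.0525
grip_force: 0.0
```

>>> arm_command --pt "0 0 0" --pt "0 0 0" --pt "0 0 0" --pt "0 0 0" --pt "0 0 0" --spin '[0,0,0,0,0]' --jaw -1

```text
time: 29.0
tool_pos: [0.6755, -0.0684, 0.1795]
tool_rot: [3.142, -0.0, -0.985]
contact_force: [0.4, 0.2, -0.3]
opening: 0.0274
grip_force: 45.0
```

>>> arm_command --pt "0 0 20" --pt "0 0 40" --pt "0 0 0" --spin '[0,0,0]'

```text
time: 29.3
tool_pos: [0.6771, -0.0686, 0.245]
tool_rot: [-3.135, -0.007, -0.985]
contact_force: [1.6, -0.9, -1.3]
opening: 0.0272
grip_force: 45.0
```

>>> arm_command --pt "0 0 40" --pt "0 0 40" --pt "-16.3 31 40" --pt "-16.3 31 36" --pt "-16.3 31 0" --pt "-16.3 31 0" --pt "-16.3 31 0" --pt "-16.3 31 0" --pt "-16.3 31 0" --pt "-16.3 31 0" --pt "-16.3 31 0" --pt "-16.3 31 0" --pt "-16.3 31 0" --pt "-16.3 31 0" --pt "0 0 -20" --pt "0 0 -20" --pt "0 0 0" --pt "0 0 0" --spin '[0,0,6,6,6,6,6,6,6,6,6,6,6,6,0,0,0,0]'

```text
time: 31.1
tool_pos: [0.481, 0.3016, 0.3527]
tool_rot: [3.141, 0.001, 0.271]
contact_force: [0.5, -0.2, -1.0]
opening: 0.0277
grip_force: 45.0
```

```bash
python3 z.py
```

```text
[0.4813 0.3016 0.3534] [ 0.7 -0.5 -1. ]
[0.4814 0.3016 0.3538] [ 0.5  0.4 -0.7]
[0.4814 0.3015 0.3539] [-0.2  0.2 -1.3]
```

>>> arm_command --pt "-1 1 -2" --pt "0 0 0" --pt "0 0 0" --spin '[0,0,0]'

```text
time: 31.55
tool_pos: [0.4799, 0.3026, 0.351]
tool_rot: [3.142, -0.0, 0.271]
contact_force: [0.0, -1.0, -0.9]
opening: 0.0277
grip_force: 45.0
```

>>> arm_command --pt "0 0 0" --pt "0 0 0" --pt "0 0 0" --pt "0 0 0" --pt "0 0 0" --pt "0 0 40" --pt "0 0 40" --pt "0 0 40" --pt "0 0 0" --pt "0 0 0" --spin '[0,0,0,0,0,0,0,0,0,0]' --jaw -0.05

```text
time: 32.55
tool_pos: [0.4798, 0.3026, 0.4716]
tool_rot: [-3.141, -0.002, 0.271]
contact_force: [0.8, -0.3, -0.4]
opening: 0.0435
grip_force: 0.0
```

```bash
python3 k.py 8; python3 - <<'E'
from h import *
a=cv2.imread('pics/k8.png'); a=cv2.resize(a[:, :],(560,322))
c=cam('scene'); b=cv2.resize(c['img'][200:360,60:340,::-1],(560,320))
cv2.imwrite('pics/f.png',np.vstack([cv2.imread('pics/k8.png')[220:,:],cv2.resize(b,(800,340))[:340]]))
E
```

```text
32.65 [-1.0437758   0.20658811 -0.48464111]
```

View pics/f.png

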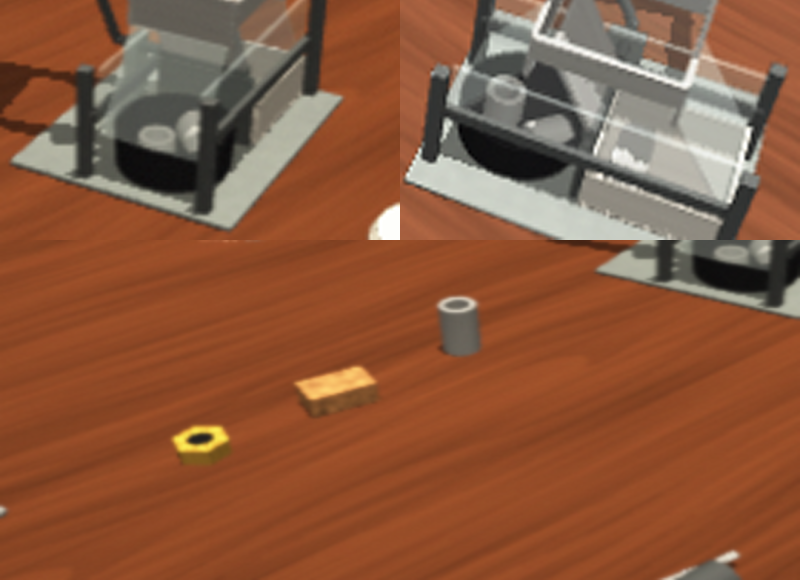

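The bushes are in the tub and the offcut, cork and nut are untouched. A grey shape in the mouth at (630,30) needs a closer look.

```bash
python3 - <<'E'
from h import *
a=cam('side')['img'][205:330,325:460]; w=cam('scene')['img'][120:245,262:397]
cv2.imwrite('pics/g.png',np.hstack([cv2.resize(i,(400,370),interpolation=cv2.INTER_CUBIC) for i in (a,w)])[:,:,::-1])
E
```

```text
(no output)
```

View pics/g.png

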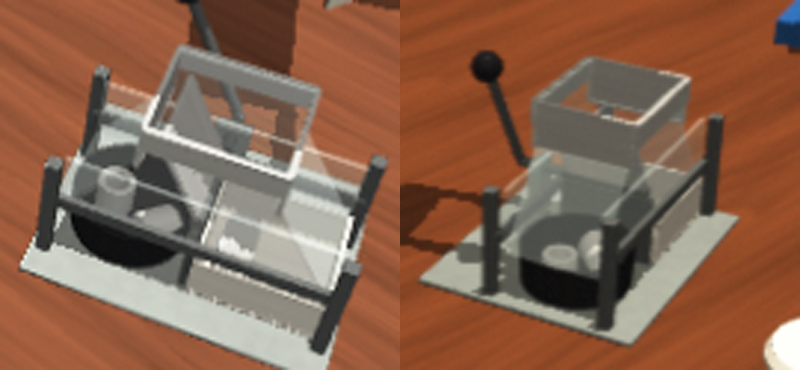

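The grey shape is the lever rod behind the collar. I'll confirm both blanks in the tray with the wrist camera, which sits above it.

>>> arm_command --pt "10 20 10" --pt "10 30 0" --pt "10 30 0" --pt "0 0 0" --pt "0 0 0" --spin '[0,0,0,0,0]'

```text
time: 33.3
tool_pos: [0.51, 0.383, 0.4793]
tool_rot: [3.14, 0.003, 0.272]
contact_force: [0.2, -0.6, 0.0]
opening: 0.0434
grip_force: 0.0
```

```bash
python3 - <<'E'
from h import *
c=cam('wrist'); save(c,'w9.png')
E
```

```text
(no output)
```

View pics/w9.png

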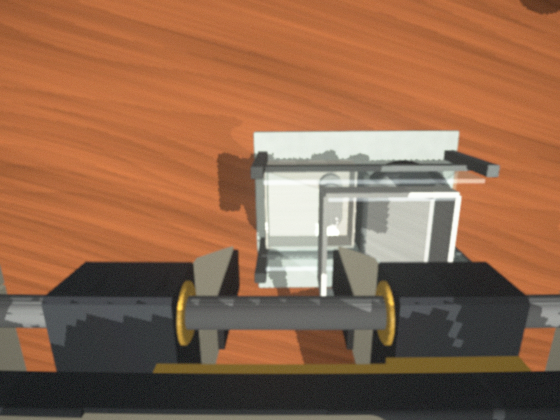

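The tray at (310,215) holds a blank near (330,205), partly hidden by the collar, and nothing is stuck in the mouth. The second may be stacked on it, so I'll check the heights.

```bash
python3 - <<'E'
from h import *
a=np.radians(15.5); R=np.array([[np.cos(a),np.sin(a)],[-np.sin(a),np.cos(a)]])
for n in ['wrist','side']:
    c=cam(n); P=cloud(c); l=(P[...,:2]-[.4865,.284])@R.T*1000; z=P[...,2]*1000
    print(n,'rows x\' -50..50, cols y\' 10..110; max z<60')
    for x in range(-50,51,10):
        r=[]
        for y in range(5,111,8):
            m=(abs(l[...,0]-x)<5)&(abs(l[...,1]-y)<4)&(z<60)&(z>-5)
            r.append(int(np.median(z[m])) if m.sum()>2 else -9)
        print(x,r)
E
```

```text
wrist rows x' -50..50, cols y' 10..110; max z<60
-50 [-9, 24, 25, 25, 28, -9, -9, -9, -9, -9, -9, -9, -9, 48]
-40 [47, 20, 10, 10, 50, -9, -9, -9, -9, -9, -9, -9, 59, 52]
-30 [47, 12, 9, 33, 34, -9, -9, -9, -9, -9, -9, -9, 59, 50]
-20 [47, 17, 33, 33, 34, -9, -9, -9, -9, -9, -9, -9, 58, 51]
-10 [46, 16, 34, 34, 34, -9, -9, -9, -9, -9, -9, -9, 59, 52]
0 [47, 28, 34, 34, 34, -9, -9, -9, -9, -9, -9, -9, 58, 52]
10 [50, 46, 33, 34, 34, -9, -9, -9, -9, -9, -9, -9, 58, 51]
20 [-9, -9, -9, -9, -9, -9, 10, 10, -9, -9, -9, -9, 58, 52]
30 [-9, -9, -9, -9, -9, -9, -9, -9, -9, -9, -9, -9, 58, 53]
40 [-9, -9, -9, -9, -9, -9, -9, -9, -9, -9, -9, -9, -9, 45]
50 [7, 8, 8, 7, 12, 8, 8, 8, 7, 8, 7, 8, 8, 10]
side rows x' -50..50, cols y' 10..110; max z<60
-50 [-9, -9, -9, -9, -9, -9, -9, 10, -9, -9, -9, -9, -9, 53]
-40 [-9, -9, -9, -9, -9, -9, -9, -9, -9, -9, -9, -9, -9, 54]
-30 [-9, -9, -9, -9, -9, -9, -9, -9, -9, -9, -9, -9, -9, 52]
-20 [-9, -9, -9, -9, -9, -9, -9, -9, -9, -9, -9, -9, -9, 53]
-10 [-9, -9, -9, -9, -9, -9, -9, -9, -9, -9, -9, -9, -9, 55]
0 [-9, -9, -9, -9, -9, -9, -9, -9, -9, -9, -9, -9, -9, -9]
10 [-9, -9, -9, -9, -9, -9, -9, -9, -9, -9, -9, -9, -9, -9]
20 [-9, -9, -9, -9, -9, -9, -9, -9, -9, -9, -9, -9, -9, -9]
30 [11, -9, -9, -9, -9, -9, -9, -9, -9, -9, -9, -9, -9, -9]
40 [22, -9, -9, -9, -9, -9, -9, -9, -9, -9, -9, -9, -9, -9]
50 [24, 26, 27, 26, 26, 26, 26, 27, 27, 26, 25, 27, 27, 30]
```

The tray floor is at 10 mm and the blank's top at 34 mm, so two 12 mm blanks lie flat, stacked in the tray. I can hand in.

```bash
python3 -c "
from cell import *
print(hand_in())"
```

```text
the job is handed in; nothing more can be done
None
```

The job is handed in at about 34 s: both bushes are in the round tub, both blanks are stacked flat in the square tray, and the offcut was left standing untouched.

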